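# Shift the shoe-finishing machine into third

## Task

Put the green shoe-finishing machine into third: push its red-topped gear lever along the left-hand slot to the cross channel, across to the right, then forward (away from you) all the way home into the third slot, the one with three green dots, without straying back into the fourth slot. Do it gently with the fingertips or the outside of the fingers, without gripping the lever, leave everything else on the bench where it stands, and finish clear of the lever.

Things in the scene. Friction and masses are not known exactly. Their poses are not given: they have to be found in the camera images.
- machine: fixed bench shoe-finishing machine, green. Origin on the table right below the lever's pivot (15 mm up); x forward, away from the robot, towards motor and wheels; y left; z up; yaw within 0.35 rad. Base plate x -100..300, y -180..180, 12 mm thick. Lever console 150 x 150 mm round the origin. Motor and wheels x 143..267, y -175..175, up to 147 mm high
- gate (a point): centre of the aluminium gate plate's top, 110 mm above the table, axes as the machine's. For the shaft an H: a left and a right slot run fore and aft, joined at mid-length by a cross channel; fixed round-tipped tongues in front and behind it part the slots. Slot 1 left forward (one dot), 2 left back (two dots), 3 right forward (three green dots), 4 right back (four dots)
- slot3 (a point): where the shaft's axis stands at the gate's top when it is home in the third slot: in front of the cross channel, on the right (the three green dots lie just beyond)
- gear_grip: red lever grip, an upright round-ended rod 34 mm wide, 59 mm long, on a 12 mm steel shaft. Origin on its axis 165 mm up the shaft from the pivot (180 mm above the table when upright), 32 mm above its lower and 27 mm below its upper end; z up the shaft. A 22 mm wide black collar under it. A push of 3 to 4 N at the grip moves it; it stays where left; it only tilts, never lifts
- gear_fore (a joint): fore-aft tilt of the lever in rad: 0 upright (in the cross channel), +0.32 fully forward (machine +x; end of slots 1 and 3), -0.32 fully back (slots 2 and 4). About 165 mm of grip travel per rad. It starts anywhere in the left-hand slot from -0.30 to 0.30. The gate lets the lever cross from side to side only while this is within about 0.04 of 0.
- gear_side (a joint): sideways tilt of the lever in rad: -0.22 fully left (slots 1 and 2), +0.22 fully right (machine -y; slots 3 and 4). Inside a slot it has play from 0.18 to 0.22 in size. It starts at about -0.20.
- tin: bystander: red polish tin, 68 mm diameter, 30 mm high, on the machine's base plate beside the console; origin at its underside
- jar: bystander: amber jar with black cap, 60 mm diameter, 75 mm high, on the machine's base plate beside the console; origin at its underside
- sandal_a: bystander: brown cork sandal, 250 x 88 mm, 74 mm high, on the table to the left of the machine; origin at its underside
- sandal_b: bystander: the other sandal of the pair, farther left; origin at its underside
- brush: bystander: wooden shoe brush, 160 x 50 mm, 42 mm high, on the table to the right of the machine; origin at its underside
- last: bystander: wooden shoe last (foot form), 255 x 72 mm, 85 mm high, farther right; origin at its underside

How it is judged (in metres and radians):
On the way, in this order (a step that is already met when the one before it is completed fails the run):
1. the lever has come across to the right-hand end of the cross channel (value of joint gear_side above 0.15 rad and value of joint gear_fore between -0.15 and 0.15 rad), for 0.02 s.
2. the lever is forward in the third slot (value of joint gear_side above 0.15 rad and value of joint gear_fore above 0.27 rad), for 0.1 s.
At the end, for the whole second after the job is handed in: The lever stands still in the third slot (right, forward): sideways tilt above 0.15 rad and fore-aft tilt above 0.27 of its 0.32 rad (all of step 2 and velocity of joint gear_fore between -0.05 and 0.05 rad/s); the robot touches nothing.
It fails at once if the lever strays into the fourth slot (right, back) (value of joint gear_side above 0.1 rad and value of joint gear_fore below -0.15 rad).
It fails at once if the lever is gripped, or it or the machine is forced: the fingers bear on the machine, lever included, with more than 35 N (contact force between the fingers and machine above 35 N).
It fails at once if a bystander is moved by more than 20 mm (distance of any of tin, jar, sandal_a, sandal_b, brush, last from where it was at the start of the episode above 0.02 m).
It also fails if it takes over 48 s, if anything falls off the work surface, if the arm or the gripper's body presses on something with over 40 N, if the wrist force passes 120 N, or if a joint passes its speed limit or range.

## Robot

A 6-joint arm with a two-finger parallel gripper is mounted at the origin on the work surface. World frame = base frame: x ahead of the robot, y to its left, z up, the work surface at z = 0. Lengths are in mm, angles in degrees, forces in N, time in s.
With the tool pointing down it reaches from about 300 to 850 mm from the base axis. Payload 4.2 kg.
Tool frame: the origin (TCP) lies midway between the tips of the shut fingers; the grasp point (between the pads) lies 19 mm behind it; x points along the fingers, y is the direction in which the jaws open and shut, and the axes are right-handed (so a half turn about x gives the same grasp; the last joint's range is limited). The gripper opens to 91 mm and grips with 3 to 60 N. Pads are 32 mm wide; open, the fingers measure 118 mm over their backs; the gripper's body (76 mm by 178 mm) begins 60 mm behind the grasp point.
Start: joints at [-68.583, 18.312, 89.639, -0, 72.044, -1.146], TCP at [220.632, -531.003, 213.976] pointing down, gripper open.
Joint ranges: [-177.97, 177.97], [-48.28, 115.42], [12.27, 149.76], [-77.06, 257.06], [2.81, 150.46], [-146.56, 146.56]. Speed limits (degrees/s): [147.25, 147.25, 180, 180, 180, 180].

## Interface

Orientations are given as [roll, pitch, yaw] about the fixed x, y, z axes, in that order (R = Rz(yaw) Ry(pitch) Rx(roll)).
In Python, from workcell import * gives the robot as it stands.
- The arm moves only by the shell command python3 -m handwheel 'ROWS' [FORCE]. ROWS is a JSON object of lists of equal length, an entry for each row: "gripper": the closure, from 0 (fully open) to 1 (shut); "offset": the shift along the tool's x, y, z in mm, a list of three; "rot": the turn, a rotation vector about the tool's x, y, z in degrees, a list of three. A call has 1 to 5 rows; each row is the pose to reach, as a shift and turn from the pose commanded when the call began, along the tool's axes at that moment; what a row does not reach only later rows make up. A row lasts 1/12 s, in which the tool goes at most 41.7 mm and 7.16 degrees, less where a joint would pass 70% of its speed; a pose out of reach is approached as far as the arm can. A call with a gripper value outside its range is refused whole. The fingers move at their own pace and stop on an object; FORCE is the grip in N (left out, the last holds). Time passes only in rows, so rows that repeat a pose let the fingers close. It gives the time, the measured TCP pose, the force and the opening at its end, in the units of the state.
- state(): the state, without advancing time (a new reading comes with each control period).
- grab_frame(name): name is "scene" or "top" or "wrist"; returns the picture (480x640x3 uint8, red, green, blue); there is no depth.
- camera_params(name): a dict with "fx", "fy", "cx", "cy" (pixels), "position" and "attitude" of the camera in the world; the wrist camera has in their place "hand_eye" (4x4, takes a point from camera to tool coordinates, whose origin is the TCP and whose axes are the tool frame's). Camera axes: x right, y up, looking along -z (the intrinsics and any distortion apply to the point x, -y, -z); pixel columns grow to the right and rows downward; lengths in mm; the calibration is good to about 2 mm. A picture is of the moment at which its call begins: read the wrist's pose just before it. camera_params takes no time and is no camera call.
- job_done(): hands the job in, once; it reports no verdict.
The state is a dict: "time_s": time; "qpos": joint angles; "qvel": joint speeds; "effort": joint torques, N m; "ee_pos": TCP position; "ee_rot": TCP orientation; "force": force on the tool from outside, world axes, zero at the start; "torque": the same for the moment, N m; "gripper_width": finger opening in mm.
Only numpy, scipy, OpenCV 4.12 (cv2) and the standard library are available. Lean on these libraries where they do the work, as an engineer would, in place of code of your own. Each camera call takes 0.05 s, during which the arm holds its last target.

## Working session

There is one attempt and no reset: what is moved stays moved. The work goes in short steps, Python scripts to look and compute and a shell command to move; the robot and the scene stay as the last step left them, time stands still between calls to the robot, and variables do not carry over. Pictures are saved under pics/ and viewed, and the job is handed in when it is done.

```bash
mkdir -p pics; ls
python3 - <<'E'
from workcell import *
import cv2
s=state();print({k:s[k] for k in('time_s','ee_pos','ee_rot','gripper_width','force')})
for n in('scene','top'):
    im=grab_frame(n);cv2.imwrite(f'pics/{n}0.png',im[:,:,::-1]);print(camera_params(n))
print(camera_params('wrist'))
E
```

```text
pics
{'time_s': 0.0, 'ee_pos': array([ 220.41667967, -530.49824748,  213.10837019]), 'ee_rot': array([-90.56493004,  89.89718112, 111.99636941]), 'gripper_width': 91.36016829971281, 'force': array([-0.39256513, -0.12645764, -0.92230028])}
{'fx': 534.7859980588943, 'fy': 534.7859980588943, 'cx': 318.54048052859406, 'cy': 238.59692362370205, 'position': array([1104.01734589,  719.55229676, 1049.66940509]), 'attitude': array([ 44.13676028,  -0.79068743, 141.29636204])}
{'fx': 450.4559553457383, 'fy': 450.4559553457383, 'cx': 317.62915535287624, 'cy': 244.75765235222724, 'position': array([ 425.99118846,   26.42755712, 1035.00711334]), 'attitude': array([  5.63465499,   0.61153203, -91.19186281])}
{'fx': 406.60721898539407, 'fy': 406.60721898539407, 'cx': 310.49930581243916, 'cy': 232.80664582925226, 'hand_eye': array([[-2.29047778e-04,  2.51383006e-01, -9.67887665e-01,
        -1.71173886e+02],
       [ 9.99999886e-01, -3.48822599e-04, -3.27244407e-04,
         5.66674181e-01],
       [-4.19884773e-04, -9.67887629e-01, -2.51382897e-01,
        -7.01795570e+01],
       [ 0.00000000e+00,  0.00000000e+00,  0.00000000e+00,
         1.00000000e+00]])}
```

View pics/scene0.png

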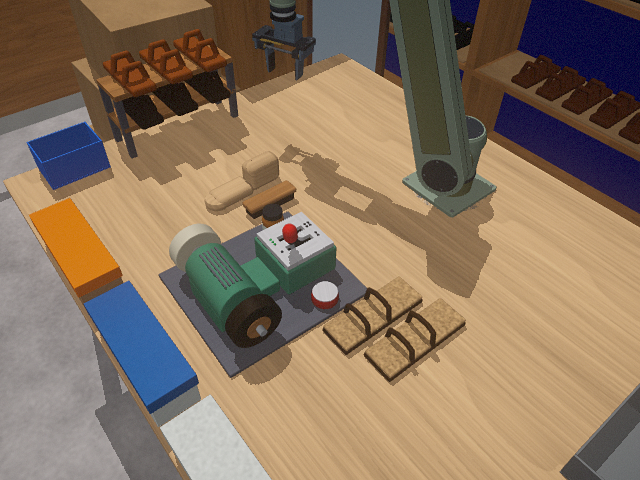

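View pics/top0.png

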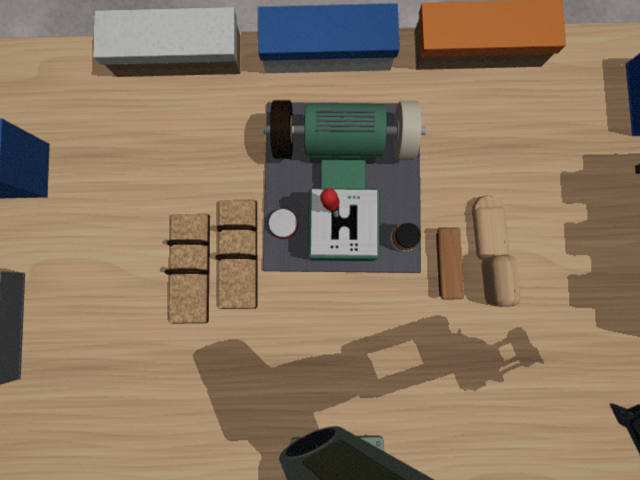

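The top view shows the gate plate centred near (344,223), with yaw about 0. The red grip is at (330,199), so the lever is forward in the left slot (slot 1). Next I measure both.

```bash
cat > h.py <<'E'
import numpy as np,cv2
from scipy.spatial.transform import Rotation as R
from workcell import *
def cam(n):
    p=camera_params(n)
    if 'position' in p:
        return p,np.array(p['position']),R.from_euler('xyz',p['attitude'],degrees=True).as_matrix()
    s=state();T=R.from_euler('xyz',s['ee_rot'],degrees=True).as_matrix();H=p['hand_eye']
    return p,T@H[:3,3]+s['ee_pos'],T@H[:3,:3]
def ray(c,uv):
    p,o,A=c
    d=A@np.array([(uv[0]-p['cx'])/p['fx'],-(uv[1]-p['cy'])/p['fy'],-1.]);return o,d/np.linalg.norm(d)
def plane(c,uv,z):
    o,d=ray(c,uv);return o+d*(z-o[2])/d[2]
def tri(r):
    A=sum(np.eye(3)-np.outer(d,d) for o,d in r);b=sum((np.eye(3)-np.outer(d,d))@o for o,d in r)
    x=np.linalg.solve(A,b);return x,[np.linalg.norm(np.cross(x-o,d)) for o,d in r]
def proj(c,P):
    p,o,A=c;q=A.T@(np.asarray(P)-o);return p['cx']-p['fx']*q[0]/q[2],p['cy']+p['fy']*q[1]/q[2]
def red(im,box):
    x0,y0,x1,y1=box;h=cv2.cvtColor(im,cv2.COLOR_RGB2HSV)
    m=(((h[...,0]<6)|(h[...,0]>174))&(h[...,1]>150)&(h[...,2]>70)).astype(np.uint8)
    k=np.zeros_like(m);k[y0:y1,x0:x1]=m[y0:y1,x0:x1]
    n,l,st,ce=cv2.connectedComponentsWithStats(k);i=1+np.argmax(st[1:,4]);return ce[i],st[i]
E
cat > m.py <<'E'
from h import *
import sys
rs=[]
for n,b in(('top',(305,170,385,265)),('scene',(262,205,330,260))):
    im=grab_frame(n);c=cam(n);ce,st=red(im,b);print(n,ce,st);rs.append(ray(c,ce))
    x0,y0,x1,y1=(295,170,395,270) if n=='top' else (240,195,350,300)
    cv2.imwrite(f'pics/{n}_{sys.argv[1]}.png',cv2.resize(im[y0:y1,x0:x1,::-1],None,fx=5,fy=5,interpolation=cv2.INTER_CUBIC))
print('grip',tri(rs))
E
python3 - <<'E'
from h import *
for n,b in(('top',(305,180,385,268)),('scene',(250,205,340,270))):
    im=cv2.imread(f'pics/{n}0.png');h=cv2.cvtColor(im,cv2.COLOR_BGR2HSV)
    m=((h[...,1]<40)&(h[...,2]>130)).astype(np.uint8);k=np.zeros_like(m);x0,y0,x1,y1=b;k[y0:y1,x0:x1]=m[y0:y1,x0:x1]
    n_,l,st,ce=cv2.connectedComponentsWithStats(k);i=1+np.argmax(st[1:,4]);print(n,st[i])
    cs=cv2.findContours((l==i).astype(np.uint8),0,1)[0];hull=cv2.convexHull(max(cs,key=len))
    W=np.array([plane(cam(n),p[0],110)[:2] for p in hull],np.float32)
    print(n,cv2.minAreaRect(W))
E
python3 m.py 1
```

```text
top [ 311  189   66   66 2945]
top ((564.7794189453125, -20.27074432373047), (134.45977783203125, 136.803955078125), 88.08015441894531)
scene [ 257  212   77   55 1663]
scene ((567.9707641601562, -26.455589294433594), (142.7527618408203, 136.2552032470703), 88.08971405029297)
top [329.75531915 198.84397163] [321 189  18  21 282]
scene [289.59911894 232.91629956] [283 224  15  19 227]
grip (array([601.7651524 ,   7.4091386 , 170.89338777]), [np.float64(1.435900809731589), np.float64(1.435900809731652)])
```

View pics/top_1.png

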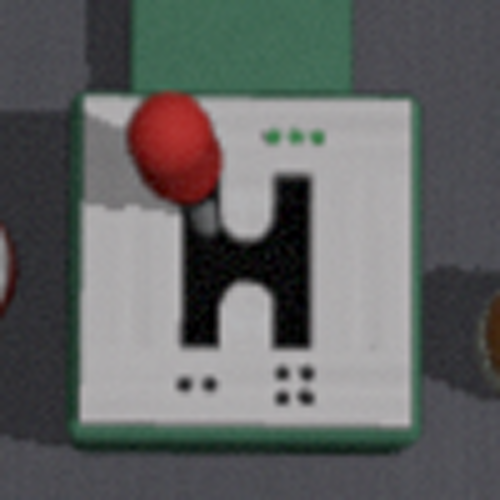

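View pics/scene_1.png

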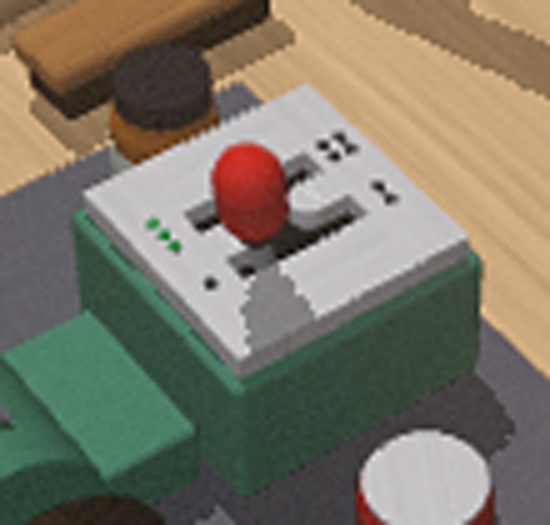

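Run:
```python
from h import *
s=state();T=R.from_euler('xyz',s['ee_rot'],degrees=True).as_matrix();print(T.round(3),s['qpos'],s['time_s'])
im=cv2.imread('pics/top0.png');c=cam('top')
def up(u,v):return (295+u/5,170+v/5)
for nm,p in dict(H_rightslot_front=(293,176),back=(293,346),leftback=(199,346),dots3=(296,137),dots4=(295,385),dots2=(197,384),cross=(246,260),TL=(78,97),TR=(415,97),BR=(412,424),BL=(80,426)).items(): print(nm,plane(c,up(*p),110)[:2].round(1))
c=cam('scene')
for nm,p in dict(d3=(163,235),d4=(337,146),d2=(384,192),d1=(210,283)).items(): print(nm,plane(c,(240+p[0]/5,195+p[1]/5),110)[:2].round(1))
```

```text
[[-0.     0.384 -0.923]
 [ 0.001 -0.923 -0.384]
 [-1.    -0.001  0.   ]] [-6.85830125e+01  1.83381224e+01  8.96777236e+01 -2.60121954e-03
  7.20420962e+01 -1.14555786e+00] 0.2
H_rightslot_front [598.5 -42.1]
back [527.3 -40.1]
leftback [528.2  -1.3]
dots3 [614.9 -43.8]
dots4 [511.2 -40.4]
dots2 [ 5.125e+02 -1.000e-01]
cross [563.6 -21.6]
TL [634.   46.7]
TR [630.7 -93.9]
BR [494. -88.]
BL [496.1  48.5]
d3 [619.  -43.6]
d4 [514.3 -40.5]
d2 [515.9  -0.6]
d1 [619.6  -3.8]
```

```bash
python3 -m handwheel '{"gripper":[1,1,1,1,1],"offset":[[-20,0,0],[-50,-8,-15],[-70,-22,-40],[-70,-38,-71],[-70,-54,-102]],"rot":[[0,0,0],[0,0,0],[0,0,0],[0,0,0],[0,0,0]]}' 10
python3 -m handwheel '{"gripper":[1,1,1,1,1],"offset":[[0,-16,-30],[0,-32,-60],[0,-48,-90],[0,-64,-120],[0,-80,-150]],"rot":[[0,0,0],[0,0,0],[0,0,0],[0,0,0],[0,0,0]]}'
```

```text
time_s: 0.62
ee_pos: [294.8, -441.8, 285.4]
ee_rot: [102.3, 89.8, -55.2]
force: [-0.2, -0.1, -0.5]
gripper_width: 60.6
time_s: 1.03
ee_pos: [402.6, -309.1, 283.9]
ee_rot: [-38.2, 90.0, 164.3]
force: [-0.4, -0.7, 0.7]
gripper_width: 27.1
```

```bash
python3 -m handwheel '{"gripper":[1,1,1,1,1],"offset":[[0,-16,-30],[0,-32,-60],[0,-48,-90],[0,-64,-120],[0,-80,-150]],"rot":[[0,0,0],[0,0,0],[0,0,0],[0,0,0],[0,0,0]]}'
python3 -m handwheel '{"gripper":[1,1,1,1,1],"offset":[[0,-16,-30],[0,-32,-60],[0,-48,-90],[0,-64,-120],[0,-80,-150]],"rot":[[0,0,0],[0,0,0],[0,0,0],[0,0,0],[0,0,0]]}'
```

```text
time_s: 1.45
ee_pos: [510.5, -177.6, 283.9]
ee_rot: [13.2, 90.0, -144.2]
force: [-0.1, -1.3, 0.2]
gripper_width: 0.2
time_s: 1.87
ee_pos: [618.3, -46.2, 283.7]
ee_rot: [-4.7, 90.0, -162.1]
force: [-0.3, -0.3, 0.2]
gripper_width: 0.1
```

```bash
python3 -m handwheel '{"gripper":[1,1,1,1,1],"offset":[[0,-17,-27],[0,-34,-54],[0,-34,-54],[0,-34,-54],[0,-34,-54]],"rot":[[-6,0,0],[-12,0,0],[-19,0,0],[-26,0,0],[-33,0,0]]}'
python3 -m handwheel '{"gripper":[1,1,1,1,1],"offset":[[0,0,0],[0,0,0],[0,0,0],[0,0,0],[0,0,0]],"rot":[[-7,0,0],[-14,0,0],[-21,0,0],[-28,0,0],[-32.6,0,0]]}'
python3 - <<'E'
from h import *
s=state();T=R.from_euler('xyz',s['ee_rot'],degrees=True).as_matrix();print(T.round(3),s['qpos'].round(1),s['ee_pos'],s['time_s'])
im=grab_frame('wrist');cv2.imwrite('pics/w2.png',im[:,:,::-1])
E
python3 m.py 2
```

```text
time_s: 2.28
ee_pos: [654.6, 5.3, 283.1]
ee_rot: [-48.2, 89.9, -172.2]
force: [0.2, 0.4, -0.3]
gripper_width: 0.6
time_s: 2.7
ee_pos: [654.3, 4.4, 283.5]
ee_rot: [-82.8, 90.0, -174.4]
force: [0.0, 0.4, -0.5]
gripper_width: 0.5
[[-0.001  1.    -0.027]
 [-0.    -0.027 -1.   ]
 [-1.    -0.001  0.   ]] [-0.6 24.1 71.  -0.  85.   0.9] [654.25678499   4.44517851 283.51541136] 2.7Traceback (most recent call last):
  File "m.py", line 5, in <module>
    im=grab_frame(n);c=cam(n);ce,st=red(im,b);print(n,ce,st);rs.append(ray(c,ce))
                                    ~~~^^^^^^
  File "h.py", line 24, in red
    n,l,st,ce=cv2.connectedComponentsWithStats(k);i=1+np.argmax(st[1:,4]);return ce[i],st[i]
                                                      ~~~~~~~~~^^^^^^^^^^
    return _wrapfunc(a, 'argmax', axis=axis, out=out, **kwds)
    return bound(*args, **kwds)
ValueError: attempt to get argmax of an empty sequence
```

```bash
cat > m2.py <<'E'
from h import *
import sys
g=np.array([565,-22,0.]);yaw=np.radians(-1.8);M=np.array([[np.cos(yaw),np.sin(yaw)],[-np.sin(yaw),np.cos(yaw)]])
rs=[]
c=cam('wrist');im=grab_frame('wrist');cv2.imwrite(f'pics/w_{sys.argv[1]}.png',im[:,:,::-1])
try:
    ce,st=red(im,(0,0,640,480));print('w',ce,st);rs.append(ray(c,ce))
except Exception as e:print('w none')
c=cam('scene');im=grab_frame('scene');cv2.imwrite(f'pics/s_{sys.argv[1]}.png',cv2.resize(im[190:300,235:355,::-1],None,fx=5,fy=5,interpolation=cv2.INTER_CUBIC))
try:
    ce,st=red(im,(262,195,330,262));print('s',ce,st);rs.append(ray(c,ce))
except Exception as e:print('s none')
if len(rs)==2:
    x,e=tri(rs);print('grip',x.round(1),np.round(e,1),'mach',(M@(x-g)[:2]).round(1))
for n,(o,d) in zip('ws' if len(rs)==2 else '?',rs):
    for z in (178,): p=o+d*(z-o[2])/d[2];print(n,'at z',z,'mach',(M@(p-g)[:2]).round(1))
s=state();print('tcp mach',(M@(s['ee_pos']-g)[:2]).round(1),s['ee_pos'][2],s['force'].round(1),s['time_s'])
E
python3 m2.py 2
```

```text
w [235.46018203 229.48236633] [ 211  207   49   46 1758]
s [289.61504425 232.96017699] [283 224  15  19 226]
grip [599.8   3.4 166.8] [0.7 0.7] mach [34.  26.4]
w at z 178 mach [35.5 29.6]
s at z 178 mach [40.7 35.4]
tcp mach [88.4 29.2] 283.69675583744294 [ 0.6 -0.2 -0.3] 2.9
```

View pics/w2.png

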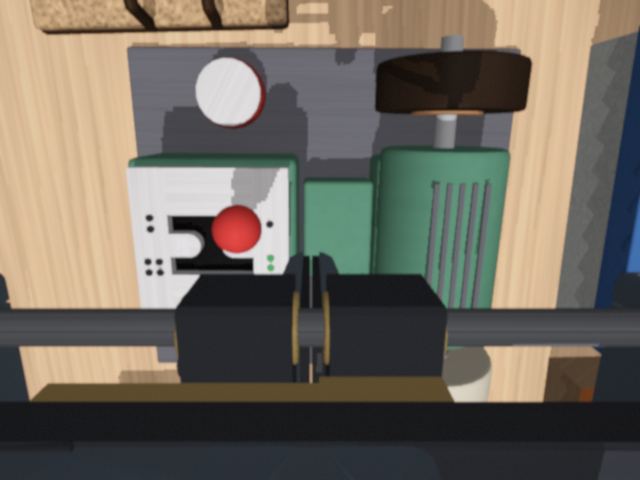

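```bash
python3 -m handwheel '{"gripper":[1,1,1,1,1],"offset":[[25,0,0],[55,0,0],[85,0,0],[110,0,0],[118,0,0]],"rot":[[0,0,0],[0,0,0],[0,0,0],[0,0,0],[0,0,0]]}' 
python3 m2.py 3
```

```text
time_s: 3.32
ee_pos: [651.8, 4.4, 161.4]
ee_rot: [-87.9, 89.5, -179.9]
force: [-0.4, 0.4, -0.7]
gripper_width: 0.2
w [178.12533693 280.8836478 ] [ 145  257   81   52 2226]
s [289.62100457 233.18721461] [283 224  15  19 219]
grip [602.8  14.1 178.2] [4.5 4.5] mach [36.7 37.3]
w at z 178 mach [32.3 38.6]
s at z 178 mach [41.1 36. ]
tcp mach [87.6 29.2] 164.23519780034172 [ 0.7 -0.2  0.1] 3.4167
```

View pics/w_3.png

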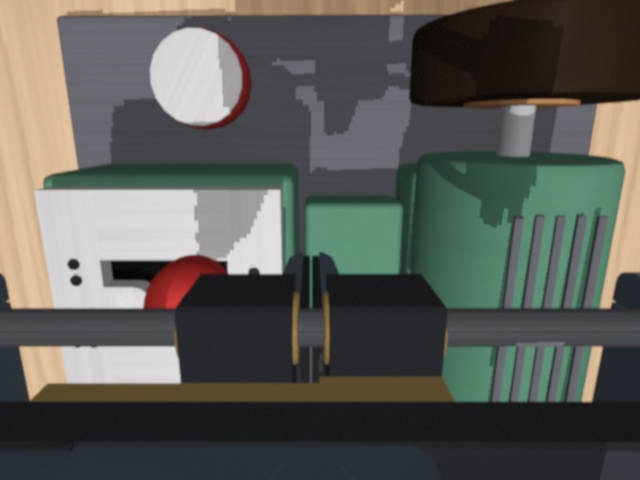

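View pics/s_3.png

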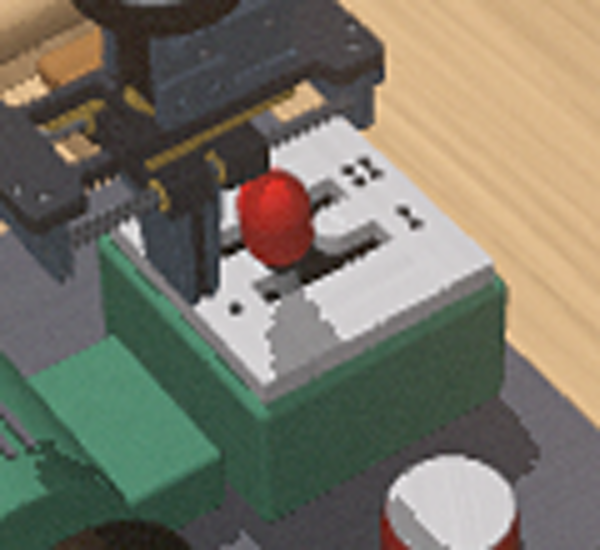

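```bash
python3 -m handwheel '{"gripper":[1,1,1,1,1],"offset":[[0,-5,-3],[0,-11,-5],[0,-17,-5],[0,-22,-5],[0,-27,-5]],"rot":[[0,0,0],[0,0,0],[0,0,0],[0,0,0],[0,0,0]]}' 
python3 -m handwheel '{"gripper":[1,1,1,1,1],"offset":[[0,-4,0],[0,-8,0],[0,-12,0],[0,-16,0],[0,-19,0]],"rot":[[0,0,0],[0,0,0],[0,0,0],[0,0,0],[0,0,0]]}' 
python3 m2.py 4
```

```text
time_s: 3.83
ee_pos: [628.1, 10.5, 167.5]
ee_rot: [91.8, 89.8, 0.0]
force: [3.9, -0.0, 3.6]
gripper_width: 0.4
time_s: 4.25
ee_pos: [608.3, 10.8, 166.1]
ee_rot: [78.5, 90.0, -13.3]
force: [2.1, -0.5, 2.1]
gripper_width: 0.5
w [250.63772455 269.72155689] [227 264  48  10 334]
s [299.80991736 228.62809917] [296 219   9  20 121]
grip [587.4  28.2 192.4] [1.6 1.6] mach [20.8 50.9]
w at z 178 mach [17.4 46.9]
s at z 178 mach [13.6 37.7]
tcp mach [41.9 34.2] 165.87958147249586 [2.6 0.9 2.9] 4.35
```

View pics/w_4.png

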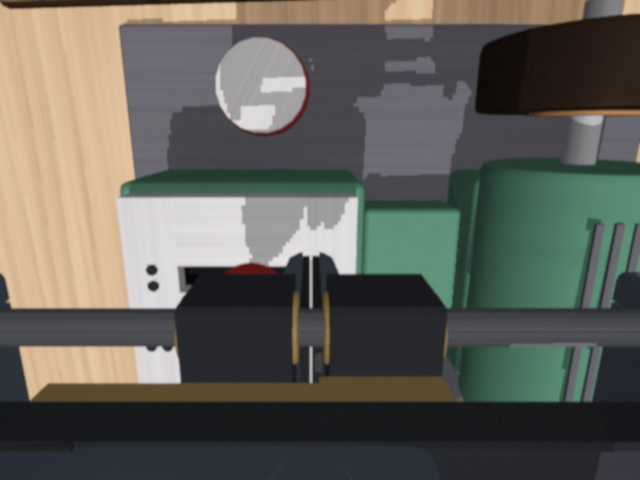

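View pics/s_4.png

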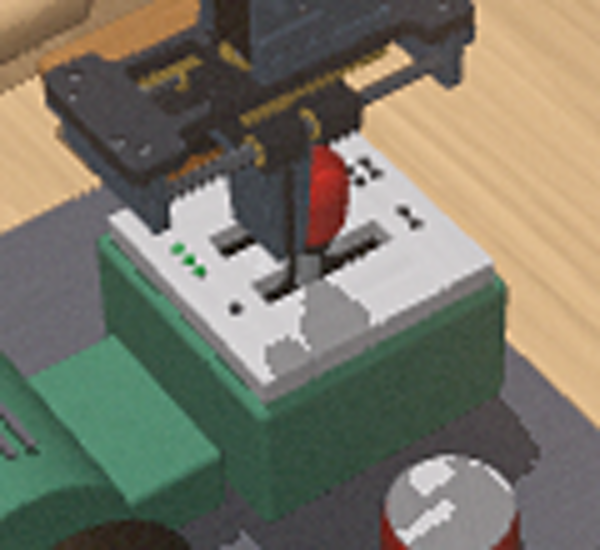

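```bash
python3 -m handwheel '{"gripper":[1,1,1,1,1],"offset":[[0,-4,0],[0,-8,0],[0,-10.5,0],[0,-10.5,0],[0,-10.5,0]],"rot":[[0,0,0],[0,0,0],[0,0,0],[0,0,0],[0,0,0]]}' 
python3 m2.py 5
python3 -m handwheel '{"gripper":[1,1,1,1,1],"offset":[[0,6,0],[0,16,0],[0,20,-20],[0,20,-50],[0,20,-60]],"rot":[[0,0,0],[0,0,0],[0,0,0],[0,0,0],[0,0,0]]}' 
python3 m2.py 6
```

```text
time_s: 4.77
ee_pos: [597.6, 11.2, 165.7]
ee_rot: [-82.8, 89.9, -174.6]
force: [1.9, 0.0, 2.5]
gripper_width: 0.5
w [252.65396825 269.86666667] [229 265  48   9 315]
s [303.38842975 226.66942149] [300 217   9  20 121]
grip [577.6  28.8 193.2] [1.6 1.6] mach [11.  51.2]
w at z 178 mach [ 7.5 47. ]
s at z 178 mach [ 3.2 37.4]
tcp mach [31.6 34.2] 165.6593178804907 [1.8 0.1 1.1] 4.8667
time_s: 5.28
ee_pos: [620.4, 73.1, 165.0]
ee_rot: [-124.3, 89.9, 143.9]
force: [-0.1, 0.7, -0.2]
gripper_width: 0.3
w [281.19834711 152.40909091] [244 131  53  64 242]
s none
? at z 178 mach [ 41.1 157.3]
tcp mach [52.  95.6] 165.1191044209157 [-0.2 -0.2 -0.5] 5.3833
```

View pics/s_6.png

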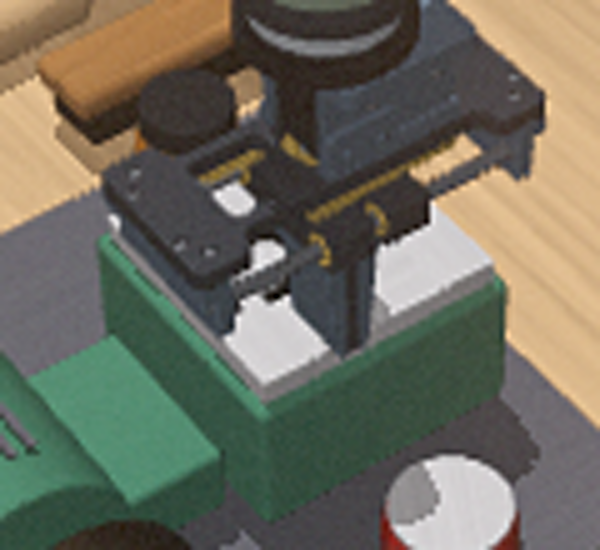

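View pics/w_6.png

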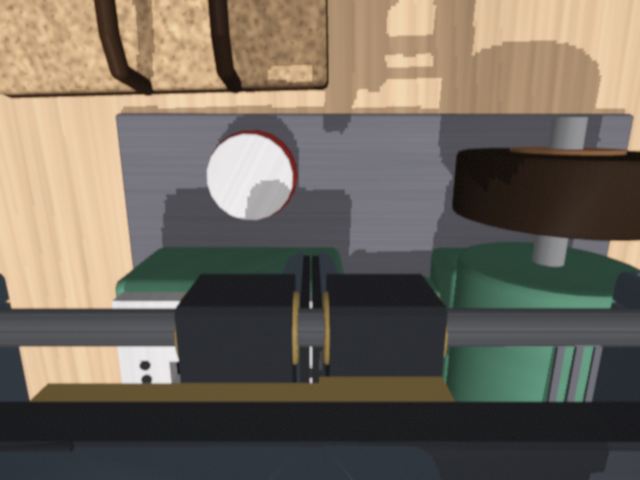

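```bash
python3 -m handwheel '{"gripper":[1,1,1,1,1],"offset":[[-30,0,0],[-65,0,0],[-100,5,15],[-120,15,45],[-120,25,70]],"rot":[[0,0,0],[0,0,0],[0,0,0],[0,0,0],[0,0,0]]}' 
python3 m2.py 7
```

```text
time_s: 5.8
ee_pos: [644.8, -2.4, 292.2]
ee_rot: [81.6, 89.4, -10.2]
force: [0.5, 0.1, 0.4]
gripper_width: 0.4
w [205.07541478 216.93916541] [ 178  194   55   47 1989]
s [300.36595745 226.59148936] [294 217  14  20 235]
grip [569.7   5.6 171.2] [0.9 0.9] mach [ 3.8 27.7]
w at z 178 mach [ 4.7 29.6]
s at z 178 mach [ 8.7 33. ]
tcp mach [78.3 19.3] 286.79408876176205 [ 0.2  0.3 -0.6] 5.9
```

View pics/s_7.png

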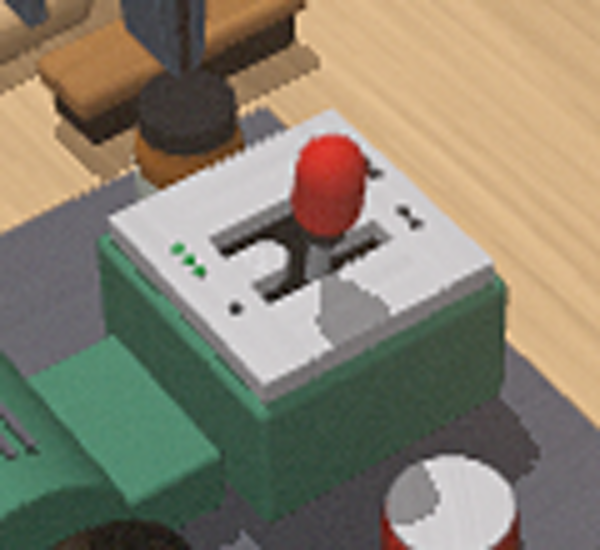

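View pics/w_7.png

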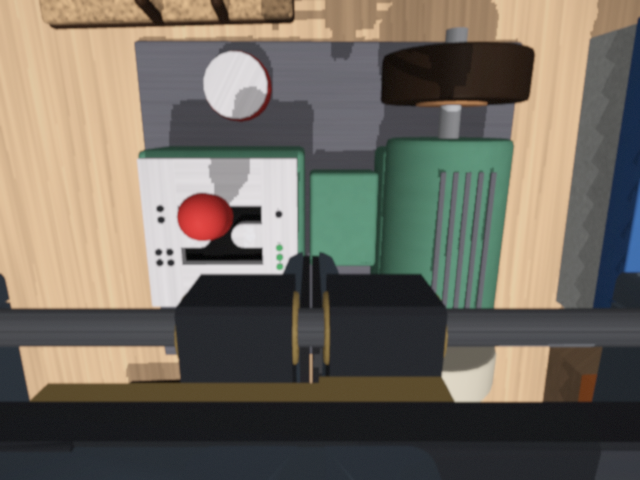

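Run:
```python
from h import *
c=cam('wrist')
P=[plane(c,u,110) for u in((160,214),(279,214),(164.5,258),(280,257))];C=sum(P)/4;print(np.round(P,1),C)
g=plane(c,(205.1,216.9),177);print(g-C)
cs=cam('scene')
P=[plane(cs,(235+u/5,190+v/5),110) for u,v in((188,260),(236,308),(362,170),(409,217))];C=sum(P)/4;print(C, plane(cs,(300.37,226.6),177)-C)
```

```text
[[512.7  -4.4 110. ]
 [616.5  -8.2 110. ]
 [511.5 -44.7 110. ]
 [615.2 -47.6 110. ]] [563.97822601 -26.22449681 110.        ]
[ 5.97642142 31.98320516 67.        ]
[566.99886504 -22.19214249 110.        ] [ 7.1112886  32.14834471 67.        ]
```

```bash
python3 -m handwheel '{"gripper":[1,1,1,1,1],"offset":[[25,-5,-5],[60,-18,-13],[95,-18,-13],[121,-18,-13],[121,-18,-13]],"rot":[[0,0,0],[0,0,0],[0,0,0],[0,0,0],[0,0,0]]}' 
python3 -m handwheel '{"gripper":[1,1,1,1,1],"offset":[[0,-10,0],[0,-20,0],[0,-25,0],[0,-28,0],[0,-28,0]],"rot":[[0,0,0],[0,0,0],[0,0,0],[0,0,0],[0,0,0]]}' 
python3 m2.py 8
```

```text
time_s: 6.32
ee_pos: [620.4, 12.9, 158.2]
ee_rot: [-86.0, 89.2, -177.8]
force: [-1.6, 0.6, -0.3]
gripper_width: 0.5
time_s: 6.73
ee_pos: [597.8, 14.1, 166.3]
ee_rot: [86.1, 89.8, -5.7]
force: [1.5, -0.5, -0.1]
gripper_width: 0.6
w [255.42857143 271.80357143] [242 270  26   4  56]
s [303.8490566  226.93396226] [301 218   8  19 106]
grip [578.7  31.6 195.2] [1.4 1.4] mach [12. 54.]
w at z 178 mach [ 8.7 48.8]
s at z 178 mach [ 2.8 38.7]
tcp mach [31.9 37.1] 166.06185754590217 [ 2.  -1.1  1.9] 6.8333
```

```bash
python3 -m handwheel '{"gripper":[1,1,1,1,1],"offset":[[0,-3,0],[0,-5.5,0],[0,-5.5,0],[0,2,0],[0,15,0]],"rot":[[0,0,0],[0,0,0],[0,0,0],[0,0,0],[0,0,0]]}' 
python3 -m handwheel '{"gripper":[1,1,1,1,1],"offset":[[-25,20,5],[-60,30,15],[-90,35,18],[-115,35,18],[-115,35,18]],"rot":[[0,0,0],[0,0,0],[0,0,0],[0,0,0],[0,0,0]]}' 
python3 m2.py 9
```

```text
time_s: 7.25
ee_pos: [610.7, 13.8, 164.6]
ee_rot: [-87.3, 89.8, -179.1]
force: [-0.4, -0.1, -1.0]
gripper_width: 0.7
time_s: 7.67
ee_pos: [648.8, -5.7, 285.1]
ee_rot: [90.5, 89.5, -1.3]
force: [-0.1, 0.5, 0.8]
gripper_width: 0.4
w [189.59249084 214.66666667] [ 161  192   58   46 2184]
s [302.03375527 225.79746835] [295 216  15  20 237]
grip [564.8   6.  171.3] [1.2 1.2] mach [-1.1 27.9]
w at z 178 mach [-0.3 29.8]
s at z 178 mach [ 4.  33.2]
tcp mach [81.  19.2] 279.95052278224324 [-0.   0.1 -0.6] 7.7667
```

View pics/s_9.png

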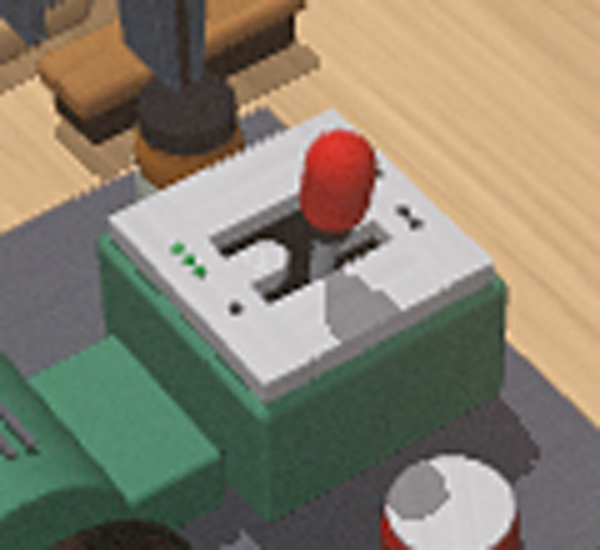

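View pics/w_9.png

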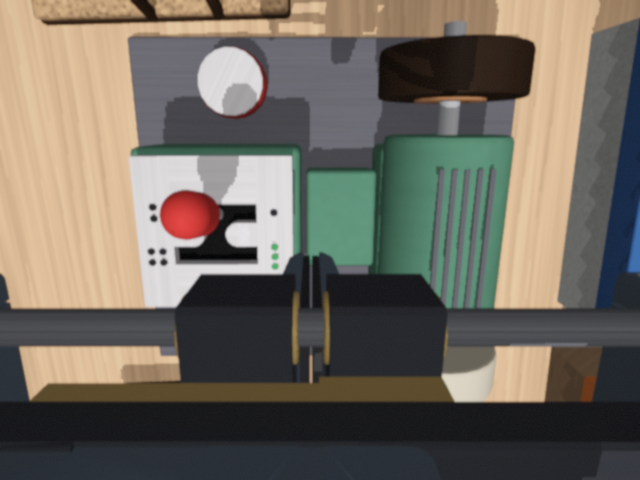

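```bash
python3 -m handwheel '{"gripper":[1,1,1,1,1],"offset":[[0,-12,-12],[0,-36,-32],[0,-60,-52],[0,-78,-64],[0,-81,-66]],"rot":[[0,0,0],[0,0,0],[0,0,0],[0,0,0],[0,0,0]]}' 
python3 -m handwheel '{"gripper":[1,1,1,1,1],"offset":[[25,0,0],[60,0,0],[90,0,0],[112,0,0],[114,0,0]],"rot":[[0,0,0],[0,0,0],[0,0,0],[0,0,0],[0,0,0]]}' 
python3 -m handwheel '{"gripper":[1],"offset":[[0,0,0]],"rot":[[0,0,0]]}' 
python3 m2.py 10
```

```text
time_s: 8.18
ee_pos: [563.7, 65.2, 278.1]
ee_rot: [-92.3, 89.6, 176.1]
force: [0.9, 0.0, -1.2]
gripper_width: 0.4
time_s: 8.6
ee_pos: [563.9, 62.5, 159.7]
ee_rot: [-81.0, 89.3, -172.9]
force: [-0.4, -1.0, -0.6]
gripper_width: 0.3
time_s: 8.68
ee_pos: [566.6, 62.8, 163.7]
ee_rot: [-80.3, 89.7, -172.2]
force: [0.5, 0.2, -1.0]
gripper_width: 0.2
w [312.5 115. ] [312 115   2   1   2]
s [303.96666667 226.1       ] [299 222   9  10  30]
grip [598.1 113.4 275. ] [35.2 35.2] mach [ 28.9 136.4]
w at z 178 mach [ -0.3 159.1]
s at z 178 mach [ 1.  36.6]
tcp mach [ 1.  85.2] 166.72325966852202 [-0.8  0.3  0.2] 8.7833
```

View pics/s_10.png

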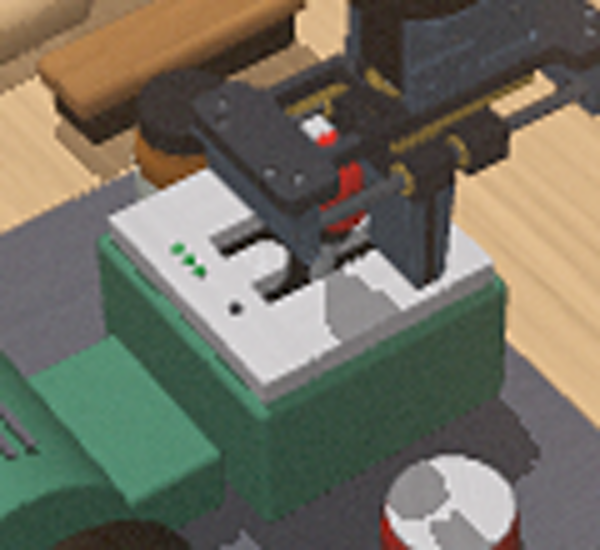

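```bash
python3 -m handwheel '{"gripper":[1,1,1,1,1],"offset":[[0,-1,6],[0,-1,12],[0,-1,18],[0,-1,22],[0,-1,26]],"rot":[[0,0,0],[0,0,0],[0,0,0],[0,0,0],[0,0,0]]}' 
python3 -m handwheel '{"gripper":[1,1,1],"offset":[[0,0,4],[0,0,8],[0,0,12]],"rot":[[0,0,0],[0,0,0],[0,0,0]]}'
```

```text
time_s: 9.2
ee_pos: [566.6, 37.4, 167.1]
ee_rot: [125.5, 89.8, 33.6]
force: [0.8, 3.6, 3.0]
gripper_width: 0.5
time_s: 9.45
ee_pos: [565.7, 25.1, 166.2]
ee_rot: [112.0, 90.0, 20.2]
force: [1.3, 3.6, 2.4]
gripper_width: 0.6
```

```bash
python3 -m handwheel '{"gripper":[1,1,1],"offset":[[0,0,4],[0,0,8],[0,0,12]],"rot":[[0,0,0],[0,0,0],[0,0,0]]}'
python3 -m handwheel '{"gripper":[1,1,1],"offset":[[0,0,4],[0,0,8],[0,0,12]],"rot":[[0,0,0],[0,0,0],[0,0,0]]}'
```

```text
time_s: 9.7
ee_pos: [565.2, 12.9, 165.9]
ee_rot: [38.2, 90.0, -53.6]
force: [0.6, 2.8, 1.5]
gripper_width: 0.3
time_s: 9.95
ee_pos: [564.8, 0.9, 166.0]
ee_rot: [114.5, 90.0, 22.7]
force: [0.6, 3.5, 3.0]
gripper_width: 0.4
```

b is now about 23, and it needs to reach about 2.

```bash
python3 -m handwheel '{"gripper":[1,1,1],"offset":[[0,0,4],[0,0,8],[0,0,12]],"rot":[[0,0,0],[0,0,0],[0,0,0]]}'
python3 -m handwheel '{"gripper":[1,1,1],"offset":[[0,0,3],[0,0,6],[0,0,7]],"rot":[[0,0,0],[0,0,0],[0,0,0]]}'
python3 m2.py 11
```

```text
time_s: 10.2
ee_pos: [564.4, -11.2, 166.0]
ee_rot: [27.3, 90.0, -64.5]
force: [1.3, 3.4, 3.3]
gripper_width: 0.4
time_s: 10.45
ee_pos: [564.0, -18.2, 165.7]
ee_rot: [-53.3, 90.0, -145.2]
force: [1.7, 3.0, 1.9]
gripper_width: 0.4
w [319.02608696  81.30434783] [280  60  83  32 230]
s [285.2804878  216.37804878] [281 210  11  13  82]
grip [596.6  42.1 251. ] [33.7 33.7] mach [29.6 65.1]
w at z 178 mach [ 2.  89.9]
s at z 178 mach [ 17.5 -15.9]
tcp mach [-1.1  3.8] 165.71925463402954 [ 2.1  1.5 -0.2] 10.55
```

View pics/s_11.png

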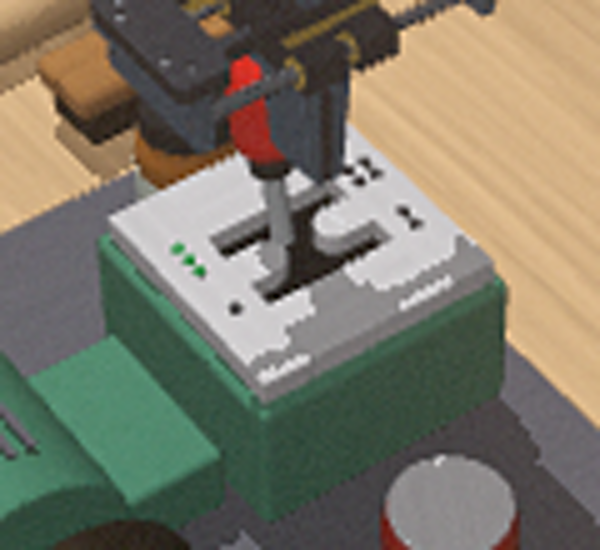

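```bash
python3 -m handwheel '{"gripper":[1,1],"offset":[[0,0,2],[0,0,4]],"rot":[[0,0,0],[0,0,0]]}'
python3 -m handwheel '{"gripper":[1,1],"offset":[[0,0,1.5],[0,0,3]],"rot":[[0,0,0],[0,0,0]]}'
```

```text
time_s: 10.72
ee_pos: [563.8, -21.6, 165.6]
ee_rot: [-114.4, 90.0, 153.8]
force: [1.2, 2.1, 0.8]
gripper_width: 0.3
time_s: 10.88
ee_pos: [563.7, -23.8, 165.5]
ee_rot: [-160.6, 89.9, 107.6]
force: [1.3, 7.1, -1.0]
gripper_width: 0.5
```

```bash
python3 -m handwheel '{"gripper":[1,1,1,1,1],"offset":[[0,0,-6],[0,-5,-18],[0,-25,-20],[0,-48,-20],[0,-55,-18]],"rot":[[0,0,0],[0,0,0],[0,0,0],[0,0,0],[0,0,0]]}' 
python3 m2.py 12
```

```text
time_s: 11.3
ee_pos: [505.7, -4.3, 165.5]
ee_rot: [-74.5, 89.7, -166.3]
force: [0.6, 0.3, 0.3]
gripper_width: 0.4
w [457.39082752 380.33998006] [ 442  353   37   49 1003]
s [285.47692308 210.43846154] [278 199  16  23 260]
grip [570.8 -49.1 179. ] [3.7 3.7] mach [  6.7 -26.9]
w at z 178 mach [  5.5 -23.1]
s at z 178 mach [  5.4 -32.7]
tcp mach [-57.3  15.3] 166.1993629629796 [ 1.  -0.1 -0.3] 11.4
```

View pics/s_12.png

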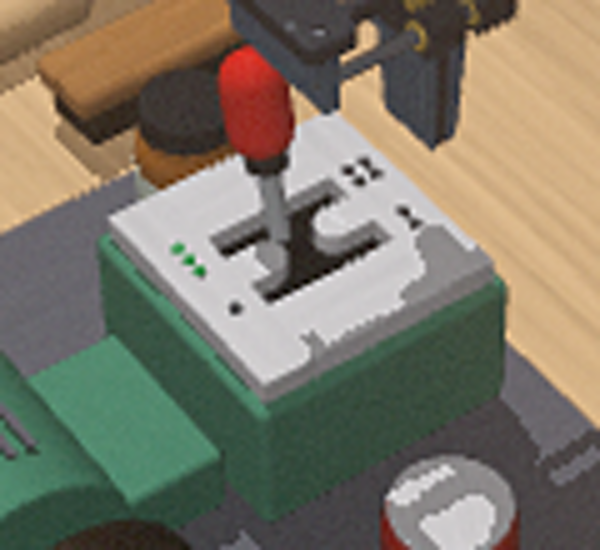

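View pics/w_12.png

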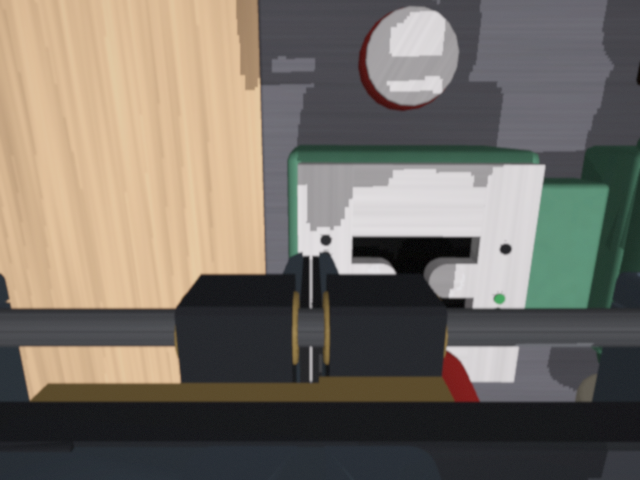

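```bash
python3 -m handwheel '{"gripper":[1,1,1,1,1],"offset":[[0,0,14],[0,0,30],[0,2,44],[0,8,50],[0,14,50]],"rot":[[0,0,0],[0,0,0],[0,0,0],[0,0,0],[0,0,0]]}' 
python3 -m handwheel '{"gripper":[1,1,1,1,1],"offset":[[0,6,0],[0,11,0],[0,16,0],[0,20,0],[0,24,0]],"rot":[[0,0,0],[0,0,0],[0,0,0],[0,0,0],[0,0,0]]}' 
python3 m2.py 13
```

```text
time_s: 11.82
ee_pos: [523.3, -56.5, 166.1]
ee_rot: [61.2, 89.9, -30.7]
force: [0.2, 0.3, 0.4]
gripper_width: 0.4
time_s: 12.23
ee_pos: [545.7, -55.7, 165.9]
ee_rot: [-89.8, 89.9, 178.4]
force: [-3.5, 0.5, 2.6]
gripper_width: 0.4
w [364.71948052 262.92987013] [ 337  249   61   25 1155]
s [282.78888889 211.38888889] [275 200  16  23 270]
grip [573.4 -47.8 177.8] [8.1 8.1] mach [  9.2 -25.5]
w at z 178 mach [  4.1 -18.5]
s at z 178 mach [ 12.5 -33.7]
tcp mach [-17.7 -34.3] 165.8895267479956 [-1.7  1.1  1.4] 12.3333
```

View pics/s_13.png

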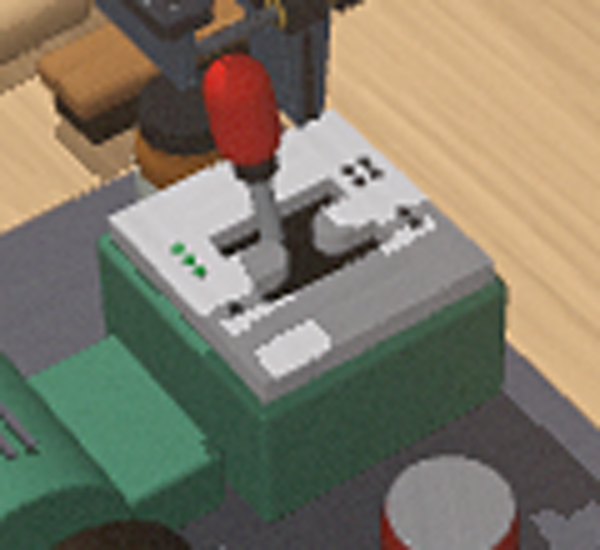

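```bash
python3 -m handwheel '{"gripper":[1,1,1,1,1],"offset":[[0,4,0],[0,8,0],[0,12,0],[0,16,0],[0,20,0]],"rot":[[0,0,0],[0,0,0],[0,0,0],[0,0,0],[0,0,0]]}' 
python3 -m handwheel '{"gripper":[1,1,1],"offset":[[0,4,0],[0,7,0],[0,10,0]],"rot":[[0,0,0],[0,0,0],[0,0,0]]}' 
python3 m2.py 14
```

```text
time_s: 12.75
ee_pos: [566.1, -56.5, 165.8]
ee_rot: [-135.4, 90.0, 132.8]
force: [-1.8, 1.4, 0.7]
gripper_width: 0.3
time_s: 13.0
ee_pos: [575.8, -57.1, 165.4]
ee_rot: [-80.3, 89.9, -172.2]
force: [-3.2, 1.6, -1.1]
gripper_width: 0.4
w [360.41075429 260.80507842] [ 332  244   64   30 1339]
s [272.94074074 217.81111111] [265 207  17  22 270]
grip [602.  -48.9 173.3] [7.5 7.5] mach [ 37.9 -25.8]
w at z 178 mach [ 32.4 -18. ]
s at z 178 mach [ 43.7 -29. ]
tcp mach [ 12.3 -35. ] 165.50599941740708 [-2.1  1.3 -0.9] 13.1
```

View pics/s_14.png

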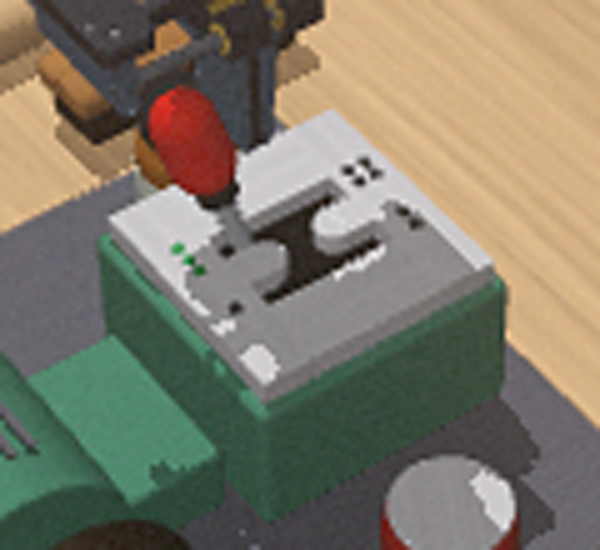

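A little further, in small steps, until the force rises.

```bash
python3 -m handwheel '{"gripper":[1,1,1],"offset":[[0,3,0],[0,5,0],[0,6,0]],"rot":[[0,0,0],[0,0,0],[0,0,0]]}' 
python3 -m handwheel '{"gripper":[1,1],"offset":[[0,1.5,0],[0,3,0]],"rot":[[0,0,0],[0,0,0]]}'
```

```text
time_s: 13.35
ee_pos: [582.1, -57.5, 165.9]
ee_rot: [-4.6, 90.0, -96.4]
force: [-3.2, -0.3, -1.3]
gripper_width: 0.6
time_s: 13.52
ee_pos: [584.9, -57.5, 165.9]
ee_rot: [-13.6, 90.0, -105.5]
force: [-2.9, 0.8, -1.1]
gripper_width: 0.8
```

```bash
python3 -m handwheel '{"gripper":[1,1],"offset":[[0,1,0],[0,2,0]],"rot":[[0,0,0],[0,0,0]]}' 
python3 -m handwheel '{"gripper":[1,1],"offset":[[0,1,0],[0,2,0]],"rot":[[0,0,0],[0,0,0]]}'
```

```text
time_s: 13.68
ee_pos: [587.0, -57.5, 166.0]
ee_rot: [46.8, 90.0, -45.0]
force: [-2.6, -0.2, -1.0]
gripper_width: 0.2
time_s: 13.85
ee_pos: [588.9, -57.5, 165.9]
ee_rot: [-40.7, 90.0, -132.6]
force: [-2.7, 1.4, -0.5]
gripper_width: 0.5
```

```bash
python3 -m handwheel '{"gripper":[1,1],"offset":[[0,1,0],[0,2,0]],"rot":[[0,0,0],[0,0,0]]}' 
python3 m2.py 15
```

```text
time_s: 14.02
ee_pos: [590.9, -57.6, 166.0]
ee_rot: [-49.5, 90.0, -141.4]
force: [-2.5, 0.2, -1.0]
gripper_width: 1.0
w [358.0679868  259.16237624] [ 326  241   71   33 1515]
s [268.93625498 221.61354582] [262 211  16  22 251]
grip [615.7 -48.5 170.1] [6. 6.] mach [ 51.5 -24.9]
w at z 178 mach [ 46.6 -17.4]
s at z 178 mach [ 58.4 -23.8]
tcp mach [ 27.2 -34.7] 165.94021494768126 [-2.6 -0.1 -0.3] 14.1167
```

View pics/s_15.png

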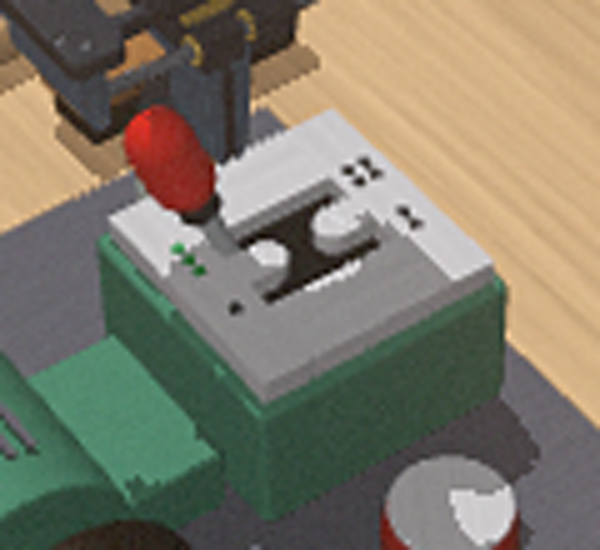

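View pics/w_15.png

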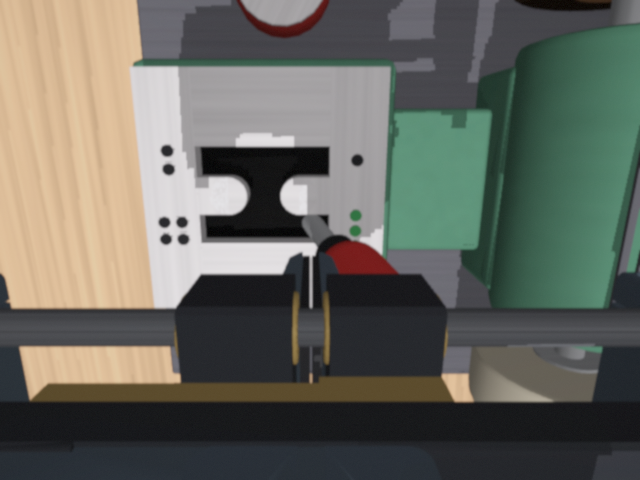

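```bash
python3 -m handwheel '{"gripper":[1,1],"offset":[[0,1,0],[0,2,0]],"rot":[[0,0,0],[0,0,0]]}' 
python3 -m handwheel '{"gripper":[1,1],"offset":[[0,1,0],[0,1.5,0]],"rot":[[0,0,0],[0,0,0]]}'
```

```text
time_s: 14.28
ee_pos: [592.7, -57.6, 165.9]
ee_rot: [-89.8, 90.0, 178.4]
force: [-3.9, 0.3, -0.6]
gripper_width: 0.4
time_s: 14.45
ee_pos: [593.6, -57.6, 165.7]
ee_rot: [-91.8, 89.9, 176.4]
force: [-5.7, 1.0, -0.8]
gripper_width: 0.5
```

```bash
python3 -m handwheel '{"gripper":[1,1,1],"offset":[[0,1,0],[0,1.5,0],[0,1.5,0]],"rot":[[0,0,0],[0,0,0],[0,0,0]]}'
```

```text
time_s: 14.7
ee_pos: [594.3, -57.6, 165.5]
ee_rot: [-92.4, 89.8, 175.7]
force: [-6.5, 1.7, 0.0]
gripper_width: 0.5
```

The force is rising while the motion stalls, so the lever is against its end stop. I back off, lift clear and check.

```bash
python3 -m handwheel '{"gripper":[1,1,1,1,1],"offset":[[0,-8,0],[0,-25,0],[0,-50,0],[-20,-65,0],[-50,-75,0]],"rot":[[0,0,0],[0,0,0],[0,0,0],[0,0,0],[0,0,0]]}' 
python3 -m handwheel '{"gripper":[1,1,1,1,1],"offset":[[-30,-10,0],[-60,-40,0],[-80,-75,0],[-90,-90,0],[-90,-90,0]],"rot":[[0,0,0],[0,0,0],[0,0,0],[0,0,0],[0,0,0]]}' 
python3 m2.py 16
python3 - <<'E'
from h import *
im=grab_frame('top');cv2.imwrite('pics/t16.png',im[:,:,::-1])
E
```

```text
time_s: 15.12
ee_pos: [518.8, -55.2, 214.6]
ee_rot: [-92.5, 89.8, 175.6]
force: [0.8, 0.0, -0.2]
gripper_width: 0.5
time_s: 15.53
ee_pos: [430.7, -52.7, 310.2]
ee_rot: [82.3, 89.4, -9.6]
force: [-0.4, 0.6, 0.2]
gripper_width: 0.7
w [543.07032967 219.56520147] [ 506  194   74   53 2730]
s [268.78137652 221.83805668] [262 212  16  21 247]
grip [617.  -59.3 166. ] [1.3 1.3] mach [ 53.1 -35.6]
w at z 178 mach [ 46.9 -34. ]
s at z 178 mach [ 59.1 -23.3]
tcp mach [-131.9  -34.8] 307.0162604548087 [-0.4 -0.1 -0.3] 15.6333
```

View pics/s_16.png

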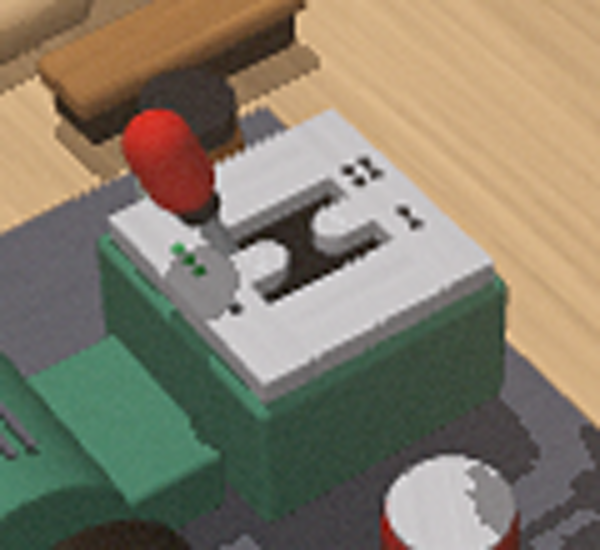

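View pics/t16.png

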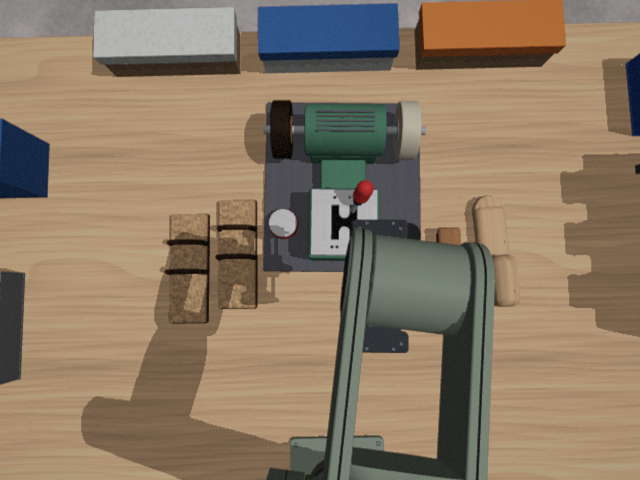

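```bash
python3 -c "
from workcell import *
print(job_done()); s=state(); print(s['time_s'],s['force'])"
```

```text
the job is handed in; nothing more can be done
None
the job is handed in; nothing more can be done
```

I moved the lever into third and handed the job in at about 15.7 s of the 48 s allowed. No verdict is reported, so this rests on my own checks.

**What I did:** With shut fingers and no gripping, I pushed the lever back out of slot 1 to the cross channel. The first push stopped about 5 mm short; a second brought it to within about 1 mm of upright. I then pushed it right to the channel's end, and forward from behind until the force rose and motion stalled. Pushing took about 3–4 N at the tool, with readings up to 7.1 N at the right-hand stop and 6.5 N at the forward one.

**Last checks:**
- **Lever position:** Two camera views put the grip 53 mm forward and 36 mm right of the gate centre. That is about 0.32 rad forward and 0.21 rad right, so home in slot 3.
- **Arm:** It stood well clear of the lever, with the fingertips about 307 mm up and roughly 185 mm behind the grip. Tool forces read near zero.
- **Bystanders:** The tin, sandals and last appear where they started. The arm hid the jar and part of the brush in the final top view; in the scene view both looked in place.

**Disagreements:** The cameras differed by about 3–4 mm on the gate's x position, so I judged the lever's position partly relative to the gate plate. In the last few millimetres of pushing, the grip moved only about 0.7 mm in the image while the fingers moved 3 mm. I took that as the lever already being against its stop.

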